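# Square up the loose corner of a shelf frame and hold it

## Task

The cross rail of the shelf end frame on the assembly board is still loose at its corner and leans in. Pick up the braced assembly square from the bench, lay it flat on the board inside the corner and press it home, one leg flat along the upright and the other flat along the rail, so that the rail comes out square to the upright. Finish while holding it: keep your grip on the square and keep it pressed firmly against both faces so that the bolts can be tightened, and leave everything else on the bench and board where it is.

Things in the scene. Friction and masses are not known exactly. Their poses are not given: they have to be found in the camera images.
- frame: Plywood assembly board, 12 mm thick, carrying the shelf end frame; fixed, its place and turn vary. Origin: inside corner of upright and cross rail, at bench level; z up. Board from x -400 to 70, y -142 to 202 mm. The free inside of the corner is x below 0, y above 0. Two toggle clamps, reaching 82 mm above the bench, hold the upright from its outer side at x -170 and -330 mm.
- corner (a point): The frame's inside corner at the board's upper face, 12 mm above the bench; axes as frame. The upright is a fixed 40 by 40 mm slotted aluminium profile, 12 to 52 mm above the bench, at x -400 to 40, y -40 to 0 mm; its inner face is the plane y = 0. A steel corner plate with bolt heads lies on upright and rail, up to 61 mm above the bench, not over the inside of the corner.
- rail_end (a point): Free end of the loose cross rail, on its inner face, half-way up; the rail is the same 40 by 40 mm profile, 267 mm long, end 270 mm from the inside corner, 12 to 52 mm above the bench, turning on a bolt at x 20, y 20 mm in frame. Axes turn with the rail: y along it, inner face normal to x; when square, the face is the plane x = 0 of frame.
- rail (a joint): Lean of the cross rail, rad: 0 = square to the upright, positive = leaning in over the inside of the corner (towards frame -x, starts at 0.03 to 0.07), negative = pushed out too far. No spring: friction of about 0.5 N m about its bolt, so 3 to 4 N at 170 mm from the corner moves it, and it stays where it is left.
- square: Braced assembly square, aluminium, about 0.34 kg, flat on the bench: two legs at 90 degrees, 180 mm long outside, 18 wide, 25 high, and a diagonal brace 12 mm wide, 165 long, 25 high. Origin under the brace's middle. Heel (outer corner) at x +72, y -72 mm; legs run from it along own -x and +y. Seated in the corner, its axes match frame's and its heel is at the corner.
- square_grip (a point): Middle of the square's brace, half-way up (12.5 mm): the place to grip, across the 12 mm brace, fingers closing along the square's own (1,-1) diagonal (the brace runs along (1,1)). Beside it 70 mm are free to the legs' inner corner; the other side is open, with a marker pen about 125 mm off. Axes as square.
- square_heel (a point): Outer corner (heel) of the square, half-way up; the last 8 mm of the legs there are relieved. Axes as square.
- square_toe_x (a point): Outer edge of the end of the square's leg along its own -x (the leg for the upright), 180 mm from the heel, half-way up.
- square_toe_y (a point): Outer edge of the end of the square's leg along its own +y (the leg for the rail), 180 mm from the heel, half-way up.
- spanner: Flat spanner lying on the board, 140 mm long, under 15 mm high, along y at about x -263 mm in frame. Leave it.
- marker: Marker pen lying on the bench near the square, 135 mm long, 18 mm high. Leave it.
- slide_box: Closed wooden slide box, 175 by 85 mm, 35 mm high, left of the square. Leave it.
- burner: Glass spirit burner with cap, 82 mm across, 98 mm high, left of the rail's free end. Leave it.
- bolt_dish: Glass dish of bolts on the board, 90 mm across, 14 mm high, at about x -160, y 152 mm in frame: clear of the seated square. Leave it.
- reagent: Brown reagent bottle, 64 mm across, 135 mm high, right of the board. Leave it.

How it is judged:
At the end, for the whole second after the job is handed in: The square lies flat on the board in the corner, heel and leg ends within 3 mm of both inner faces, aligned with upright and rail within 0.012 rad, rail within 0.012 rad of square; at rest, still held by the fingers (over 3 N) and pressing on upright (over 2 N) and rail (over 1.5 N) (value of joint rail between -0.012 and 0.012 rad and x of each of square_heel, square_toe_y in the frame of frame above -0.003 m and y of square_heel in the frame of frame between -0.003 and 0.0025 m and y of square_toe_x in the frame of frame below 0.0025 m and angle between the y axis of square and the y axis of rail_end, either way round below 0.012 rad and angle between the x axis of square and the x axis of frame, either way round below 0.012 rad and z of square_grip in the frame of corner below 0.0165 m and angle between square's own z axis and vertical below 0.025 rad and contact force between square and frame_c0 above 2 N and contact force between square and rail_c0 above 1.5 N and contact force between square and the fingers above 3 N and linear speed of square below 0.01 m/s); the arm keeps its last pose, push and grip.
It fails at once if another thing on the bench or board was moved (over 30 mm) (distance of any of spanner, marker, slide_box, burner, bolt_dish, reagent from where it was at the start of the episode above 0.03 m).
It fails at once if another thing was knocked over (angle between any of burner, reagent's own z axis and vertical above 0.5 rad).
It also fails if it takes over 48 s, if anything falls off the work surface, if the arm or the gripper's body presses on something with over 40 N, if the wrist force passes 120 N, or if a joint passes its speed limit or range.

## Robot

A 7-joint arm with a two-finger parallel gripper is mounted at the origin on the work surface. World frame = base frame: x ahead of the robot, y to its left, z up, the work surface at z = 0. Lengths are in m, angles in rad, forces in N, time in s.
With the tool pointing down it reaches from about 0.425 to 0.925 m from the base axis. Payload 6.8 kg.
Tool frame: the origin (TCP) lies between the finger pads; the fingertips stand 22 mm ahead of it and the grasp point (between the pads) lies 3 mm ahead of it; z points along the fingers, y is the direction in which the jaws open and shut (so a half turn about z gives the same grasp; the last joint's range is limited). The gripper opens to 85 mm and grips with 20 to 120 N. Pads are 22 mm wide; open, the fingers measure 114 mm over their backs; the gripper's body (76 mm by 85 mm) begins 54 mm behind the grasp point. The pads swing forward as they close: fully open they stand 13 mm farther back than shut.
Start: joints at [1.034, 0.477, 0.022, 1.555, -0.011, 1.109, -0.083], TCP at [0.281, -0.614, 0.253] pointing down, gripper open.
Joint ranges: [-2.96, 2.96], [-0.34, 2.1], [-1.41, 1.46], [0.24, 2.44], [-1.37, 4.51], [0.17, 1.92], [-2.96, 2.96]. Speed limits (rad/s): [2.39, 2.39, 3.14, 3.14, 3.14, 3.14, 3.14].

## Interface

Orientations are given as a unit quaternion [w, x, y, z].
In Python, from station import bot gives the robot as it stands. The module is installed in compiled form; this text tells all that it offers.
- The arm moves only by the tool drive_tool, never from a script. Its argument "series" is one flat list of numbers, 7 for each row, row after row: the opening, from -1 (shut) to 1 (fully open), then the shift along the tool's x, y, z in mm, then the turn, a rotation vector about the tool's x, y, z in rad. In form: [jaw, x, y, z, wx, wy, wz, jaw, x, y, z, wx, wy, wz, ...]. A call has 1 to 12 rows; each row shifts and turns the commanded pose from where the row before left it, along the tool's axes as they then stand; what a row does not reach is not made up. A row lasts 1/8 s, in which the tool goes at most 62.5 mm and 10.7 degrees, less where a joint would pass 70% of its speed; a pose out of reach is approached as far as the arm can. A call with a gripper value outside its range is refused whole. The fingers move at their own pace and stop on an object; "force" is the grip in N (left out, the last holds). Time passes only in rows, so rows that do not move let the fingers close. It gives the time, the measured TCP pose, the force and the opening at its end, in the units of the state.
- bot.get_obs(): the state, without advancing time (a new reading comes with each control period).
- bot.read_camera(name): name is "side" or "top"; returns a dict with "pixels" (480x640x3 uint8, blue, green, red), "camera_matrix" (3x3 intrinsics, pixels), "distortion" ([k1, k2, p1, p2, k3] as OpenCV has them; the pictures are not rectified), "rvec" (rotation vector, rad) and "tvec" (3), from world to camera coordinates, as OpenCV has them. Camera axes: x right, y down, z forward; pixel columns grow to the right and rows downward; lengths in m; the calibration is good to about 2 mm. A picture is of the moment at which its call begins. There is no depth.
- bot.hand_in(): hands the job in, once; it reports no verdict.
The state is a dict: "t": time; "q": joint angles; "joint_vel": joint speeds; "joint_torque": joint torques, N m; "eef_pos": TCP position; "tool_rot": TCP orientation; "contact_force": force on the tool from outside, world axes, zero at the start; "torque": the same for the moment, N m; "gripper_width": opening from 0.0 (shut) to 1.0 (fully open).
Only numpy, scipy, OpenCV 4.12 (cv2) and the standard library are available. Lean on these libraries where they do the work, as an engineer would, in place of code of your own. Each camera call takes 0.05 s, during which the arm holds its last target. There are 200 camera calls.

## Working session

There is one attempt and no reset: what is moved stays moved. The work goes in short steps, Python scripts to look and compute and a tool call to move; the robot and the scene stay as the last step left them, time stands still between calls to the robot, and variables do not carry over. Pictures are saved under pics/ and viewed, about 8 in all and at most 12, crops included, and the job is handed in when it is done.

Besides the shell and the picture viewer there is one more tool, called after "Request:" by a JSON object that holds its "api" and its "payload". drive_tool: Moves the arm, as the interface text tells. Its arguments: {"type":"object","properties":{"series":{"type":"array"},"force":{"type":"number"}},"required":["series"]}

```bash
mkdir -p pics; cat > h.py <<'E'
import numpy as np, cv2
from station import bot
def ray(c,uv,z):
    R=cv2.Rodrigues(np.array(c["rvec"],float))[0];t=np.array(c["tvec"],float).ravel()
    p=cv2.undistortPoints(np.array(uv,float).reshape(-1,1,2),np.array(c["camera_matrix"]),np.array(c["distortion"])).reshape(-1,2)
    d=np.c_[p,np.ones(len(p))]@R; o=-R.T@t
    return o+d*((z-o[2])/d[:,2])[:,None]
def proj(c,X):
    return cv2.projectPoints(np.array(X,float).reshape(-1,3),np.array(c["rvec"],float),np.array(c["tvec"],float),np.array(c["camera_matrix"]),np.array(c["distortion"]))[0].reshape(-1,2)
E
python3 - <<'E'
from h import *
for n in("top","side"):
    c=bot.read_camera(n);cv2.imwrite(f"pics/{n}0.png",c["pixels"])
    R=cv2.Rodrigues(np.array(c["rvec"],float))[0];print(n,-R.T@np.array(c["tvec"]).ravel(),R[2])
print(bot.get_obs())
E
```

```text
top [0.32065706 0.01656368 1.11116336] [ 0.17813277  0.00231502 -0.98400374]
side [-0.21146845 -0.82710592  1.18312761] [ 0.45379105  0.53718461 -0.71098972]
{'t': 0.1, 'q': array([ 1.03389177,  0.47770058,  0.02236441,  1.55637704, -0.01152348,
        1.1092916 , -0.08308734]), 'joint_vel': array([-8.87312324e-05, -2.41738579e-03, -3.94620254e-04, -2.49065355e-03,
        2.12087359e-03, -5.69684634e-06, -8.45190485e-04]), 'joint_torque': array([ 4.35867740e-03, -5.97768009e+01,  1.61392674e+00, -2.81956387e+01,
        1.28710584e-02,  5.09426973e-03,  2.48754088e-05]), 'eef_pos': array([ 0.2804278, -0.6134323,  0.2524243]), 'tool_rot': array([-7.91989658e-04,  9.77103130e-01,  2.12764645e-01, -2.28006102e-04]), 'contact_force': array([-0.77893233, -0.14643743,  0.1972318 ]), 'torque': array([ 0.01196797, -0.02185816, -0.05533614]), 'gripper_width': 0.9977645264421886}
```

View pics/top0.png

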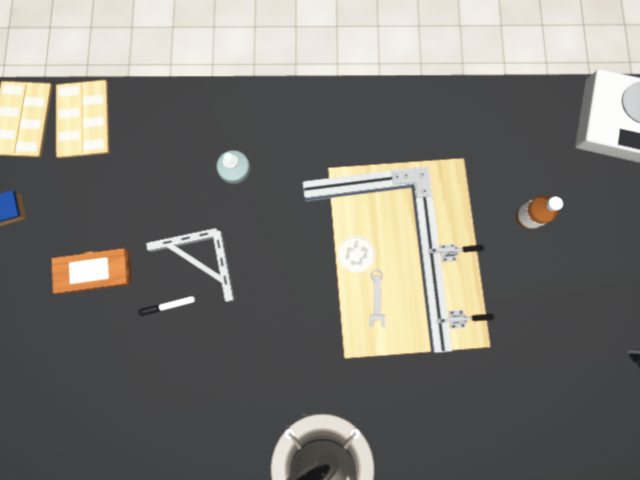

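View pics/side0.png

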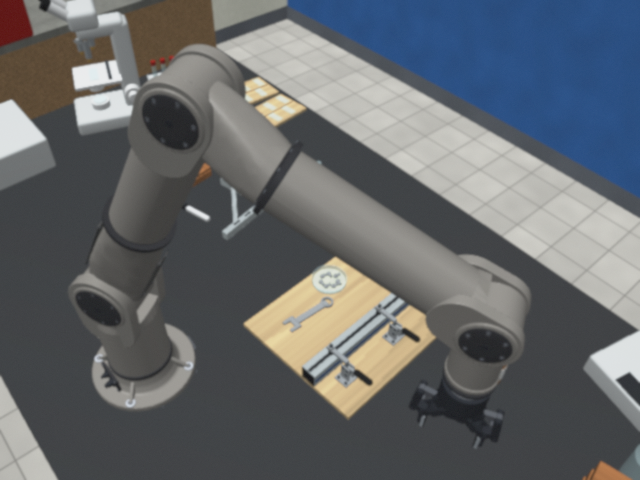

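```bash
python3 - <<'E'
from h import *
c=bot.read_camera("top");im=c["pixels"];print(c["camera_matrix"],proj(c,[[0,0,0],[.5,0,0],[.5,-.3,0]]))
a=im[222:312,140:240];b=im[160:355,290:450]
cv2.imwrite("pics/c1.png",np.hstack([cv2.resize(a,(400,360),interpolation=cv2.INTER_CUBIC),cv2.resize(im[160:250,300:400],(400,360),interpolation=cv2.INTER_CUBIC)]))
cv2.imwrite("pics/c2.png",cv2.resize(im[160:260,380:460],(480,600),interpolation=cv2.INTER_CUBIC))
g=cv2.cvtColor(im,cv2.COLOR_BGR2GRAY)
m=(g>90).astype(np.uint8);m[:, :140]=0;m[:,240:]=0;m[:222]=0;m[312:]=0
n,l,s,ct=cv2.connectedComponentsWithStats(m);print(s,ct)
E
```

```text
[[453.59142334   0.         312.96207624]
 [  0.         453.59142334 241.55070518]
 [  0.           0.           1.        ]] [[322.41174114 466.45089037]
 [320.73260304 250.16181322]
 [441.7709539  249.5548018 ]]
[[     0      0    640    480 304975]
 [   145    228     89     74   1921]
 [   158    296     38     15    304]] [[320.39557997 239.33921797]
 [199.9614784  254.99375325]
 [176.42105263 302.89144737]]
```

View pics/c1.png

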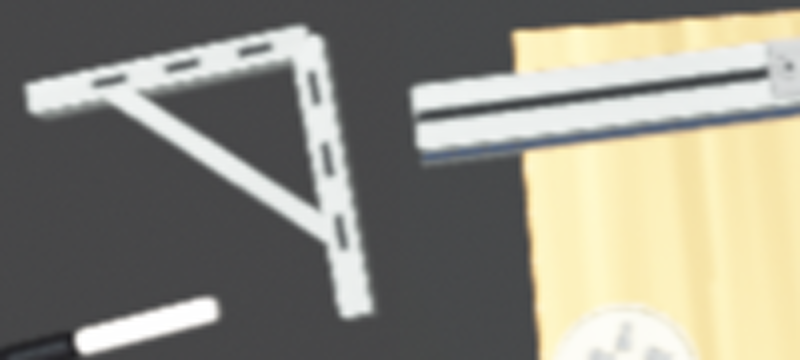

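View pics/c2.png

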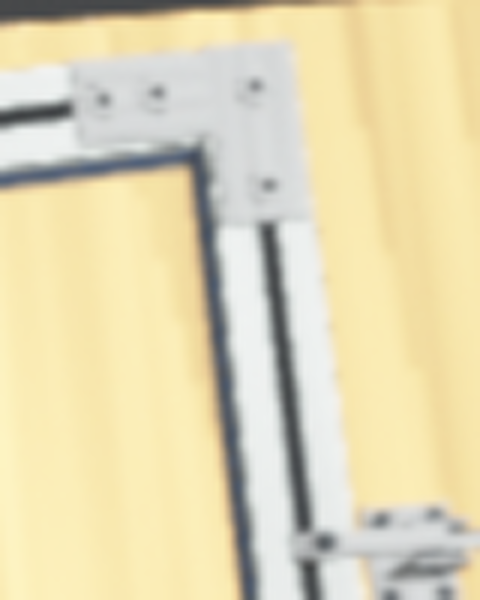

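```bash
cat > meas.py <<'E'
from h import *
def cross(p,start,step,frac_n=4):
    # from start walk by step until profile crosses midpoint between plateau and minimum ahead
    hi=p[start]; seg=[p[start+step*i] for i in range(8)]; th=(hi+min(seg))/2
    for i in range(7):
        if seg[i]>=th>seg[i+1]: return start+step*(i+(seg[i]-th)/(seg[i]-seg[i+1]))
def fit(P):
    P=np.array(P)
    for _ in range(3):
        c=P.mean(0);v=np.linalg.svd(P-c)[2][0];r=(P-c)@np.array([-v[1],v[0]]);P=P[abs(r)<max(2*r.std(),5e-4)]
    return c,v,r.std(),len(P)
def meet(a,b):
    s=np.linalg.solve(np.c_[a[1],-b[1]],b[0]-a[0]);return a[0]+s[0]*a[1]
def show(n,f): print(n,np.round(f[0],4),"ang deg %.2f"%np.degrees(np.arctan2(f[1][1],f[1][0])),"rms mm %.2f n %d"%(f[2]*1e3,f[3]))
def upright(c):
    im=c["pixels"].astype(float);g=im.mean(2);b=im[...,0]
    I=[];O=[]
    for r in range(215,345):
        x0=416.5+(r-190)*(24/160.)   # approx inner edge col
        s=int(x0)+3
        u=cross(g[r],s,-1)
        if u: I.append(ray(c,[u,r],.052)[0,:2])
        if r<235 or 260<r<305:
            s2=int(x0)+13
            u=cross(b[r],s2,1)
            if u: O.append(ray(c,[u,r],.052)[0,:2])
    return fit(I),fit(O)
E
python3 - <<'E'
from meas import *
c=bot.read_camera("top");im=c["pixels"].astype(float);g=im.mean(2)
# square: left leg outer(top) edge
P=[]
for x in range(151,213):
    r0=int(244-(x-147)*15/68.)+2
    u=cross(g[:,x],r0,-1)
    if u: P.append(ray(c,[x,u],.025)[0,:2])
A=fit(P);show("sq legY outer",A)
P=[]
for r in range(245,250):
    u=cross(g[r],151,-1)
    if u:P.append(ray(c,[u,r],.025)[0,:2])
print("toe end pts",np.round(P,4))
for z in(.025,0):
  P=[]
  for r in range(238,296):
    x0=int(140+(325+(r-233)*4*47/265)/4)-3
    u=cross(g[r],x0,1)
    if u:P.append(ray(c,[u,r],z)[0,:2])
  B=fit(P);show("sq legX outer z%.3f"%z,B);print("heel",meet(A,B))
P=[];Q=[]
for r in range(250,278):   # brace, per row: left/lower edge and upper edge mid
    xs=140+(115+(r*4-888-95)*(210/140.))/4
    k=np.arange(int(xs)-9,int(xs)+10);w=np.clip(g[r,k]-100,0,None)
    P.append(ray(c,[(k*w).sum()/w.sum(),r],.025)[0,:2])
D=fit(P);show("brace",D)
I,O=upright(c);show("upright in",I);show("upright out",O)
P=[];Q=[]
for x in range(310,408):
    r0=int(160+(148-(x-300-105/1)*0)/4) if 0 else int(197.5-(x-305)*12/103.)-3
    u=cross(g[:,x],r0,1)
    if u:P.append(ray(c,[x,u],.052)[0,:2])
    if x<380:
        u=cross(g[:,x] if x<325 else im[:,x,0],r0-11,-1)
        if u:Q.append(ray(c,[x,u],.052)[0,:2])
Ri=fit(P);show("rail in",Ri);show("rail out",fit(Q))
print("meet in",meet(I,Ri))
E
```

```text
sq legY outer [0.5363 0.3391] ang deg -77.77 rms mm 0.60 n 55
toe end pts [[0.5109 0.4248]
 [0.5084 0.4243]
 [0.5059 0.424 ]
 [0.5035 0.4237]
 [0.501  0.4236]]
sq legX outer z0.025 [0.4595 0.2275] ang deg -168.06 rms mm 0.41 n 48
heel [0.5560161  0.24793432]
sq legX outer z0.000 [0.4627 0.2324] ang deg -168.06 rms mm 0.42 n 48
heel [0.55514967 0.25193121]
brace [0.4683 0.3036] ang deg -122.81 rms mm 0.12 n 25
upright in [ 0.5    -0.2373] ang deg -175.73 rms mm 0.23 n 58
upright out [ 0.4688 -0.2811] ang deg -175.40 rms mm 0.52 n 51
rail in [ 0.6373 -0.0906] ang deg -82.91 rms mm 0.35 n 88
rail out [ 0.6748 -0.0595] ang deg -83.03 rms mm 0.37 n 62
meet in [ 0.6541171  -0.22580656]
```

Request:
{"api": "drive_tool", "payload": {"series": [1, 42, -26, 0, 0, 0, 0, 1, 42, -26, 0, 0, 0, 0, 1, 42, -26, 0, 0, 0, 0, 1, 42, -26, 0, 0, 0, 0, 1, 42, -26, 0, 0, 0, 0, 1, 42, -26, 0, 0, 0, 0, 1, 42, -26, 0, 0, 0, 0, 1, 42, -26, 0, 0, 0, 0, 1, 42, -26, 0, 0, 0, 0, 1, 42, -26, 0, 0, 0, 0, 1, 0, 0, 0, 0, 0, -0.15, 1, 0, 0, 0, 0, 0, -0.15], "force": 60}}

```text
t: 1.7
eef_pos: [0.5549, -0.2018, 0.253]
tool_rot: [-0.0, 0.933, 0.36, -0.0]
contact_force: [-1.0, -0.0, 1.3]
gripper_width: 1.001
```

```bash
cat > go.py <<'E'
import sys,numpy as np
from h import *
from scipy.spatial.transform import Rotation as Ro
def plan(tgt,ydeg):
    o=bot.get_obs();q=np.array(o["tool_rot"]);R=Ro.from_quat([*q[1:],q[0]]).as_matrix()
    a=np.radians(ydeg);y=np.array([np.cos(a),np.sin(a),0]);
    if y@R[:,1]<0:y=-y
    z=np.array([0,0,-1.]);T=np.c_[np.cross(y,z),y,z]
    d=np.array(tgt)-o["eef_pos"]
    print("t %.2f"%o["t"],"q",np.round(o["q"],2),"pos",np.round(o["eef_pos"],4),"yaxis deg %.2f"%np.degrees(np.arctan2(R[1,1],R[0,1])),"tilt",np.round(R[:2,2],4),"F",np.round(o["contact_force"],1),"M",np.round(o["torque"],2),"w %.3f"%o["gripper_width"])
    print("rotvec first",np.round(Ro.from_matrix(R.T@T).as_rotvec(),4),"shift mm now-axes",np.round(R.T@d*1e3,1),"after-turn axes",np.round(T.T@d*1e3,1))
if __name__=="__main__":
    v=list(map(float,sys.argv[1:]));plan(v[:3],v[3])
E
python3 go.py .470 .305 .12 -32.8
```

```text
t 1.70 q [ 0.42  0.35 -0.22  1.75  0.09  1.05 -0.67] pos [ 0.5549 -0.2018  0.253 ] yaxis deg -47.85 tilt [-0.0004  0.0002] F [-1.  -0.   1.3] M [-0.04  0.04  0.02] w 1.001
rotvec first [-4.000e-04  2.000e-04 -2.627e-01] shift mm now-axes [ 277.2 -432.6  133.2] after-turn axes [ 380.  -345.9  133. ]
```

Request:
{"api": "drive_tool", "payload": {"series": [1, 0, 0, 0, 0, 0, -0.13, 1, 0, 0, 0, 0, 0, -0.13, 1, 38, -34.6, 10, 0, 0, 0, 1, 38, -34.6, 10, 0, 0, 0, 1, 38, -34.6, 10, 0, 0, 0, 1, 38, -34.6, 10, 0, 0, 0, 1, 38, -34.6, 10, 0, 0, 0, 1, 38, -34.6, 10, 0, 0, 0, 1, 38, -34.6, 10, 0, 0, 0, 1, 38, -34.6, 10, 0, 0, 0, 1, 38, -34.6, 10, 0, 0, 0, 1, 38, -34.6, 10, 0, 0, 0]}}

```text
t: 3.2
eef_pos: [0.4741, 0.3062, 0.1529]
tool_rot: [0.0, 0.88, 0.474, 0.0]
contact_force: [0.3, -0.6, 0.4]
gripper_width: 0.998
```

```bash
python3 go.py .470 .305 .029 -32.8
```

```text
t 3.20 q [-0.34  0.45 -0.44  1.89  0.25  0.85 -1.49] pos [0.4741 0.3062 0.1529] yaxis deg -33.37 tilt [ 0.0002 -0.0002] F [ 0.3 -0.6  0.4] M [ 0.05 -0.05 -0.05] w 0.998
rotvec first [ 0.0002  0.     -0.01  ] shift mm now-axes [ -3.3  -2.8 123.9] after-turn axes [ -3.3  -2.8 123.9]
```

Request:
{"api": "drive_tool", "payload": {"series": [1, -3.3, -2.8, 25, 0, 0, -0.01, 1, 0, 0, 30, 0, 0, 0, 1, 0, 0, 30, 0, 0, 0, 1, 0, 0, 25, 0, 0, 0, 1, 0, 0, 16.5, 0, 0, 0, 1, 0, 0, 0, 0, 0, 0, -1, 0, 0, 0, 0, 0, 0, -1, 0, 0, 0, 0, 0, 0, -1, 0, 0, 0, 0, 0, 0, -1, 0, 0, 0, 0, 0, 0, -1, 0, 0, 0, 0, 0, 0, -1, 0, 0, 0, 0, 0, 0]}}

```text
t: 4.7
eef_pos: [0.4704, 0.304, 0.0274]
tool_rot: [-0.0, 0.878, 0.479, 0.0]
contact_force: [-1.8, -0.8, 5.4]
gripper_width: 0.126
```

```bash
python3 go.py .470 .305 .15 -32.8
```

```text
t 4.70 q [-0.4   0.63 -0.36  1.96  0.37  0.61 -1.58] pos [0.4704 0.304  0.0274] yaxis deg -32.77 tilt [0.0005 0.0004] F [-1.8 -0.8  5.4] M [-0.03  0.33 -0.06] w 0.126
rotvec first [ 0.0002 -0.0006  0.0006] shift mm now-axes [   0.8   -0.8 -122.6] after-turn axes [   0.7   -0.9 -122.6]
```

Request:
{"api": "drive_tool", "payload": {"series": [-1, 0, 0, -20, 0, 0, 0, -1, 0, 0, -35, 0, 0, 0, -1, 0, 0, -35, 0, 0, 0, -1, 0, 0, -30, 0, 0, 0, -1, 0, 0, 0, 0, 0, 0.069, -1, 0, 0, 0, 0, 0, 0.069, -1, -15, 19, 0, 0, 0, 0, -1, -24, 30, 0, 0, 0, 0, -1, -28, 35, 0, 0, 0, 0, -1, -28, 35, 0, 0, 0, 0, -1, -28, 35, 0, 0, 0, 0, -1, -28, 35, 0, 0, 0, 0], "force": 80}}

```text
t: 6.2
eef_pos: [0.5148, 0.0643, 0.1475]
tool_rot: [-0.0, 0.909, 0.417, -0.0]
contact_force: [1.2, -0.1, -3.2]
gripper_width: 0.123
```

Request:
{"api": "drive_tool", "payload": {"series": [-1, -28, 35, 0, 0, 0, 0, -1, -28, 35, 0, 0, 0, 0, -1, -28, 35, 0, 0, 0, 0, -1, -26, 33, 0, 0, 0, 0, -1, -17, 22, 0, 0, 0, 0, -1, -10, 12, 0, 0, 0, 0, -1, 0, 0, 0, 0, 0, 0, -1, 0, 0, 0, 0, 0, 0]}}

```text
t: 7.2
eef_pos: [0.5561, -0.1483, 0.1469]
tool_rot: [-0.001, 0.908, 0.418, 0.0]
contact_force: [0.6, 0.9, -2.7]
gripper_width: 0.123
```

```bash
python3 go.py .555 -.149 .06 -40.7
python3 - <<'E'
from h import *
c=bot.read_camera("top");cv2.imwrite("pics/t1.png",cv2.resize(c["pixels"][130:370,270:510],(600,600),interpolation=cv2.INTER_CUBIC))
E
```

```text
t 7.20 q [ 0.39  0.46 -0.3   1.88  0.18  0.84 -0.71] pos [ 0.5561 -0.1483  0.1469] yaxis deg -40.56 tilt [-0.0004  0.0011] F [ 0.6  0.9 -2.7] M [0.08 0.04 0.03] w 0.123
rotvec first [-0.001  -0.0006  0.0024] shift mm now-axes [-1.3 -0.3 86.9] after-turn axes [-1.3 -0.3 86.9]
```

View pics/t1.png

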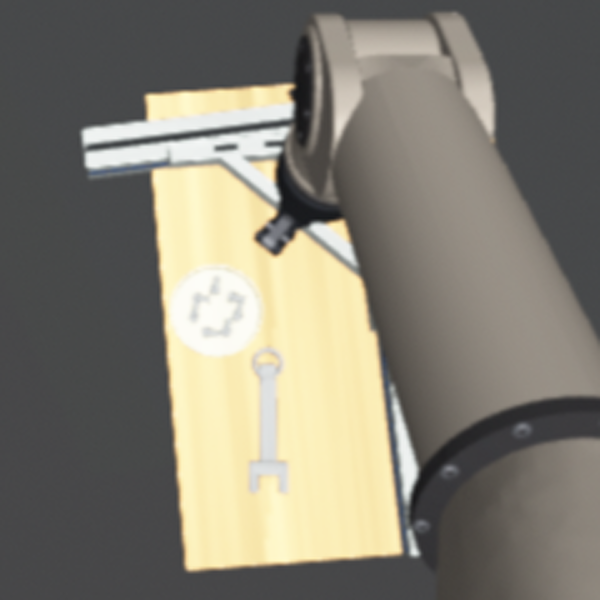

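Request:
{"api": "drive_tool", "payload": {"series": [-1, -1, 0, 25, 0, 0, 0.002, -1, 0, 0, 30, 0, 0, 0, -1, 0, 0, 25, 0, 0, 0, -1, 0, 0, 15, 0, 0, 0, -1, 0, 0, 8, 0, 0, 0, -1, 0, 0, 4, 0, 0, 0, -1, 0, 0, 0, 0, 0, 0]}}

```text
t: 8.12
eef_pos: [0.556, -0.1509, 0.0402]
tool_rot: [0.0, 0.909, 0.416, 0.0]
contact_force: [-0.0, -0.6, -3.4]
gripper_width: 0.122
```

```bash
python3 go.py .576 -.1595 .0394 -40.7
python3 - <<'E'
from h import *
c=bot.read_camera("side");cv2.imwrite("pics/s1.png",cv2.resize(c["pixels"][210:440,210:510],(780,598),interpolation=cv2.INTER_CUBIC))
E
```

```text
t 8.12 q [ 0.35  0.61 -0.26  1.93  0.25  0.63 -0.77] pos [ 0.556  -0.1509  0.0402] yaxis deg -40.79 tilt [ 0.0007 -0.0001] F [-0.  -0.6 -3.4] M [0.06 0.11 0.03] w 0.122
rotvec first [ 0.0006 -0.0003 -0.0016] shift mm now-axes [ 6.6 20.8  0.8] after-turn axes [ 6.5 20.8  0.8]
```

View pics/s1.png

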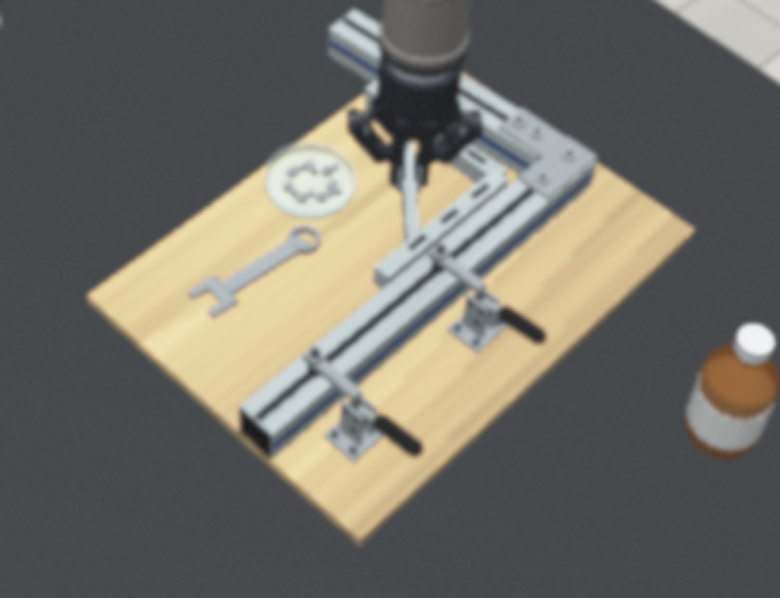

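Request:
{"api": "drive_tool", "payload": {"series": [-1, -2, 2, 0.3, 0, 0, 0, -1, -2, 2, 0, 0, 0, 0, -1, -1.4, 1.4, 0, 0, 0, 0, -1, 0, 0, 0, 0, 0, 0]}}

```text
t: 8.68
eef_pos: [0.5562, -0.1589, 0.0396]
tool_rot: [0.0, 0.909, 0.416, 0.0]
contact_force: [0.1, -0.4, -2.8]
gripper_width: 0.121
```

Request:
{"api": "drive_tool", "payload": {"series": [-1, -0.7, 0.7, 0, 0, 0, 0, -1, -0.7, 0.7, 0, 0, 0, 0, -1, 0, 0, 0, 0, 0, 0]}}

```text
t: 9.05
eef_pos: [0.5564, -0.1605, 0.0395]
tool_rot: [0.0, 0.909, 0.416, 0.0]
contact_force: [0.2, -0.3, -3.9]
gripper_width: 0.121
```

Request:
{"api": "drive_tool", "payload": {"series": [-1, -0.7, 0.7, 0, 0, 0, 0, -1, 0, 0, 0, 0, 0, 0]}}

```text
t: 9.3
eef_pos: [0.5565, -0.1616, 0.0395]
tool_rot: [0.0, 0.909, 0.416, 0.0]
contact_force: [0.8, -0.1, -3.8]
gripper_width: 0.117
```

```bash
python3 go.py .576 -.1595 .0394 -40.7
```

```text
t 9.30 q [ 0.37  0.62 -0.26  1.92  0.25  0.64 -0.75] pos [ 0.5565 -0.1616  0.0395] yaxis deg -40.80 tilt [ 0.0002 -0.0001] F [ 0.8 -0.1 -3.8] M [ 0.06  0.   -0.01] w 0.117
rotvec first [ 0.0002 -0.     -0.0018] shift mm now-axes [14.3 13.4  0.1] after-turn axes [14.3 13.5  0.1]
```

Request:
{"api": "drive_tool", "payload": {"series": [-1, -0.7, 0.7, 0, 0, 0, 0, -1, 0, 0, 0, 0, 0, 0]}}

```text
t: 9.55
eef_pos: [0.5567, -0.1622, 0.0396]
tool_rot: [-0.0, 0.909, 0.416, 0.0]
contact_force: [0.2, 1.5, -3.8]
gripper_width: 0.122
```

Request:
{"api": "drive_tool", "payload": {"series": [-1, -0.7, 0.7, 0, 0, 0, 0, -1, 0, 0, 0, 0, 0, 0]}}

```text
t: 9.8
eef_pos: [0.5567, -0.1622, 0.0395]
tool_rot: [-0.001, 0.909, 0.417, 0.0]
contact_force: [0.6, 5.3, -1.5]
gripper_width: 0.118
```

Request:
{"api": "drive_tool", "payload": {"series": [-1, -0.7, 0.7, 0, 0, 0, 0, -1, 0, 0, 0, 0, 0, 0]}}

```text
t: 10.05
eef_pos: [0.5567, -0.1623, 0.0395]
tool_rot: [-0.001, 0.909, 0.417, 0.0]
contact_force: [-1.7, 7.7, -1.5]
gripper_width: 0.12
```

```bash
python3 go.py .576 -.1595 .0394 -40.7
```

```text
t 10.05 q [ 0.37  0.62 -0.26  1.92  0.25  0.64 -0.75] pos [ 0.5567 -0.1623  0.0395] yaxis deg -40.71 tilt [-0.0003  0.0021] F [-1.7  7.7 -1.5] M [ 1.52  0.2  -0.16] w 0.120
rotvec first [-0.0016 -0.0015 -0.0003] shift mm now-axes [14.7 12.8  0.1] after-turn axes [14.7 12.8  0.1]
```

Request:
{"api": "drive_tool", "payload": {"series": [-1, 1.4, 1.4, 0, 0, 0, 0, -1, 1.4, 1.4, 0, 0, 0, 0, -1, 1.4, 1.4, 0, 0, 0, 0, -1, 1.4, 1.4, 0, 0, 0, 0, -1, 1.4, 1.4, 0, 0, 0, 0, -1, 0, 0, 0, 0, 0, 0]}}

```text
t: 10.8
eef_pos: [0.5623, -0.1619, 0.0394]
tool_rot: [-0.003, 0.909, 0.417, -0.004]
contact_force: [-13.5, 8.1, 14.1]
gripper_width: 0.116
```

Request:
{"api": "drive_tool", "payload": {"series": [-1, 1.4, 1.4, 0, 0, 0, 0, -1, 1.4, 1.4, 0, 0, 0, 0, -1, 0, 0, 0, 0, 0, 0]}}

```text
t: 11.18
eef_pos: [0.5663, -0.1617, 0.0395]
tool_rot: [-0.003, 0.909, 0.417, -0.004]
contact_force: [-12.9, 8.0, 13.1]
gripper_width: 0.119
```

```bash
python3 go.py .576 -.1595 .0394 -40.7
```

```text
t 11.18 q [ 0.37  0.63 -0.26  1.89  0.25  0.66 -0.75] pos [ 0.5663 -0.1617  0.0395] yaxis deg -40.76 tilt [-0.0087  0.0016] F [-12.9   8.   13.1] M [ 1.65  2.5  -0.18] w 0.119
rotvec first [-0.0077  0.0045 -0.001 ] shift mm now-axes [ 8.  6. -0.] after-turn axes [8.  6.  0.1]
```

Request:
{"api": "drive_tool", "payload": {"series": [-1, 0, 0, -1, 0, 0, 0, -1, 1.4, 1.4, 0, 0, 0, 0, -1, 0, 0, 0, 0, 0, 0]}}

```text
t: 11.55
eef_pos: [0.5697, -0.1614, 0.0397]
tool_rot: [-0.002, 0.909, 0.417, -0.002]
contact_force: [-6.0, 6.9, 0.9]
gripper_width: 0.121
```

```bash
python3 go.py .576 -.1595 .0394 -40.7
```

```text
t 11.55 q [ 0.37  0.63 -0.26  1.88  0.24  0.66 -0.75] pos [ 0.5697 -0.1614  0.0397] yaxis deg -40.74 tilt [-0.0059  0.0021] F [-6.   6.9  0.9] M [ 1.48  1.2  -0.16] w 0.121
rotvec first [-0.0058  0.0023 -0.0007] shift mm now-axes [5.5 3.5 0.2] after-turn axes [5.5 3.6 0.3]
```

Request:
{"api": "drive_tool", "payload": {"series": [-1, 1.4, 1.4, 0, 0, 0, 0, -1, 0, 0, 0, 0, 0, 0]}}

```text
t: 11.8
eef_pos: [0.5704, -0.1613, 0.0395]
tool_rot: [-0.003, 0.909, 0.417, -0.003]
contact_force: [-10.0, 7.9, 3.3]
gripper_width: 0.118
```

```bash
python3 go.py .576 -.1595 .0394 -40.7
```

```text
t 11.80 q [ 0.36  0.63 -0.26  1.88  0.24  0.67 -0.75] pos [ 0.5704 -0.1613  0.0395] yaxis deg -40.75 tilt [-0.0084  0.002 ] F [-10.    7.9   3.3] M [ 1.54  1.74 -0.14] w 0.118
rotvec first [-0.0077  0.0039 -0.0009] shift mm now-axes [5.  3.  0.1] after-turn axes [5.  3.  0.1]
```

Request:
{"api": "drive_tool", "payload": {"series": [-1, 1.4, 1.4, 0, 0, 0, 0, -1, 0, 0, 0, 0, 0, 0]}}

```text
t: 12.05
eef_pos: [0.5718, -0.1612, 0.0395]
tool_rot: [-0.003, 0.909, 0.417, -0.004]
contact_force: [-11.8, 8.2, 5.5]
gripper_width: 0.119
```

```bash
python3 go.py .576 -.1595 .0394 -40.7
```

```text
t 12.05 q [ 0.36  0.64 -0.26  1.88  0.24  0.67 -0.75] pos [ 0.5718 -0.1612  0.0395] yaxis deg -40.76 tilt [-0.0095  0.0019] F [-11.8   8.2   5.5] M [ 1.48  2.06 -0.15] w 0.119
rotvec first [-0.0085  0.0048 -0.001 ] shift mm now-axes [4.1 2.  0. ] after-turn axes [4.1 2.1 0.1]
```

Request:
{"api": "drive_tool", "payload": {"series": [-1, 1.4, 1.4, -0.4, 0, 0, 0, -1, 0, 0, 0, 0, 0, 0]}}

```text
t: 12.3
eef_pos: [0.5742, -0.1611, 0.0397]
tool_rot: [-0.003, 0.909, 0.417, -0.004]
contact_force: [-9.8, 7.1, 2.3]
gripper_width: 0.117
```

Request:
{"api": "drive_tool", "payload": {"series": [-1, 1.4, 1.4, -0.2, 0, 0, 0, -1, 0, 0, 0, 0, 0, 0]}}

```text
t: 12.55
eef_pos: [0.5762, -0.161, 0.0398]
tool_rot: [-0.003, 0.909, 0.417, -0.004]
contact_force: [-7.6, 6.6, 0.1]
gripper_width: 0.12
```

```bash
python3 go.py .576 -.1595 .0394 -40.7
python3 - <<'E'
from h import *
for n in("top","side"):
    c=bot.read_camera(n);cv2.imwrite(f"pics/{n}2.png",c["pixels"])
a=cv2.imread("pics/top2.png")[150:250,290:430];b=cv2.imread("pics/side2.png")[200:320,320:470]
cv2.imwrite("pics/m2.png",np.hstack([cv2.resize(a,(400,300),interpolation=cv2.INTER_CUBIC),cv2.resize(b,(375,300),interpolation=cv2.INTER_CUBIC)]))
E
```

```text
t 12.55 q [ 0.36  0.64 -0.26  1.87  0.24  0.67 -0.75] pos [ 0.5762 -0.161   0.0398] yaxis deg -40.76 tilt [-0.0087  0.0021] F [-7.6  6.6  0.1] M [ 1.46  1.64 -0.1 ] w 0.120
rotvec first [-0.0079  0.0041 -0.001 ] shift mm now-axes [ 1.  -1.1  0.4] after-turn axes [ 1.  -1.1  0.4]
```

View pics/m2.png

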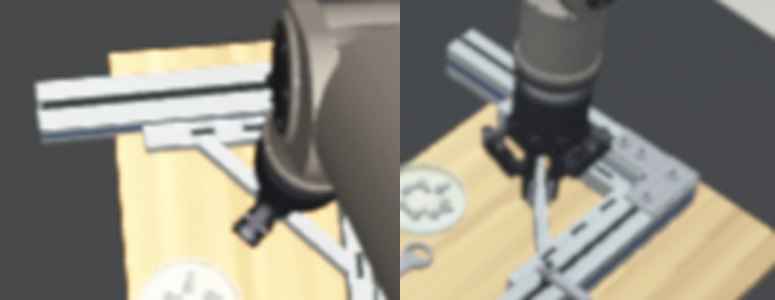

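```bash
cat > rail.py <<'E'
from meas import *
c=bot.read_camera("top");im=c["pixels"].astype(float);g=im.mean(2)
print("end",[ (x,[int(v) for v in g[170:205,x]]) for x in (315,)] )
S=[];T=[]
for x in range(310,384):
    k=np.arange(172,196);col=g[k,x]
    # slot: darkest interior between whites
    w=[i for i in range(3,len(k)-3) if col[i]==min(col[max(0,i-3):i+4]) and col[max(0,i-4):i].max()>170 and col[i+1:i+5].max()>170]
    if w:
        i=w[0];kk=np.arange(i-2,i+3);wt=col[kk].max()-col[kk];S.append(ray(c,[x,(k[kk]*wt).sum()/wt.sum()],.052)[0,:2])
        r0=k[i]-4;p=g[:,x] if x<324 else im[:,x,0];u=cross(p,r0,-1)
        if u:T.append(ray(c,[x,u],.052)[0,:2])
for n,P in(("slot",S),("out",T)):
    f=fit(P);show(n,f)
E
python3 rail.py
```

```text
end [(315, [72, 72, 73, 73, 73, 89, 157, 227, 238, 240, 240, 233, 183, 100, 65, 129, 222, 237, 238, 238, 237, 231, 183, 137, 103, 109, 106, 84, 74, 72, 73, 73, 73, 73, 72])]
slot [ 0.661  -0.0607] ang deg -85.19 rms mm 0.18 n 72
out [ 0.6809 -0.0628] ang deg -85.30 rms mm 0.50 n 69
```

Request:
{"api": "drive_tool", "payload": {"series": [-1, 0.7, 0.7, -0.1, 0, 0, 0, -1, 0, 0, 0, 0, 0, 0]}}

```text
t: 12.95
eef_pos: [0.5772, -0.1608, 0.0398]
tool_rot: [-0.003, 0.909, 0.417, -0.004]
contact_force: [-8.5, 6.6, 0.1]
gripper_width: 0.116
```

Request:
{"api": "drive_tool", "payload": {"series": [-1, 0.7, 0.7, 0, 0, 0, 0, -1, 0, 0, 0, 0, 0, 0]}}

```text
t: 13.2
eef_pos: [0.5782, -0.1608, 0.0398]
tool_rot: [-0.003, 0.909, 0.417, -0.003]
contact_force: [-8.0, 7.4, -0.1]
gripper_width: 0.117
```

Request:
{"api": "drive_tool", "payload": {"series": [-1, 0.7, 0.7, 0, 0, 0, 0, -1, 0, 0, 0, 0, 0, 0]}}

```text
t: 13.45
eef_pos: [0.5784, -0.1608, 0.0398]
tool_rot: [-0.003, 0.909, 0.417, -0.004]
contact_force: [-11.2, 6.8, 1.9]
gripper_width: 0.115
```

```bash
python3 go.py .576 -.1595 .0394 -40.7; python3 rail.py
```

```text
t 13.45 q [ 0.36  0.64 -0.26  1.86  0.24  0.68 -0.75] pos [ 0.5784 -0.1608  0.0398] yaxis deg -40.76 tilt [-0.0103  0.002 ] F [-11.2   6.8   1.9] M [ 1.47  2.12 -0.11] w 0.115
rotvec first [-0.0091  0.0052 -0.001 ] shift mm now-axes [-0.6 -2.6  0.4] after-turn axes [-0.6 -2.6  0.4]
end [(315, [73, 73, 72, 74, 99, 171, 228, 238, 240, 240, 232, 177, 96, 75, 143, 225, 237, 238, 238, 238, 230, 173, 129, 100, 118, 108, 82, 73, 72, 73, 72, 73, 73, 73, 73])]
slot [ 0.6631 -0.062 ] ang deg -85.97 rms mm 0.19 n 73
out [ 0.6829 -0.0612] ang deg 93.95 rms mm 0.32 n 64
```

```bash
cat > chk.py <<'E'
from meas import *
c=bot.read_camera("top");c=dict(c);live=c["pixels"].copy()
c["pixels"]=cv2.imread("pics/top0.png");im=c["pixels"].astype(float);g=im.mean(2);b=im[...,0]
S=[];
for r in list(range(205,240))+list(range(262,310))+list(range(326,345)):
    x0=416.5+(r-190)*.15+10;k=np.arange(int(x0)-6,int(x0)+8);col=g[r,k];i=int(col[3:-3].argmin())+3
    kk=np.arange(i-2,i+3);wt=col[kk].max()-col[kk];S.append(ray(c,[(k[kk]*wt).sum()/wt.sum(),r],.052)[0,:2])
show("upright slot",fit(S))
red=im[...,2];P=[];Q=[];T=[]
for r in range(215,345):
    x0=int(330+(r-165)*15/190.)+3;u=cross(red[r],x0,-1)
    if u:P.append(ray(c,[u,r],.012)[0,:2])
    x0=int(464+(r-165)*25/185.)-3;u=cross(red[r],x0,1)
    if u and not(240<r<260 or 308<r<328):Q.append(ray(c,[u,r],.012)[0,:2])
for x in range(340,460):
    u=cross(red[:,x],int(168-(x-330)*8/133.)+2,-1)
    if u:T.append(ray(c,[x,u],.012)[0,:2])
for n,p in(("board left",P),("board right",Q),("board top",T)):show(n,fit(p))
E
python3 chk.py
```

```text
upright slot [ 0.4383 -0.27  ] ang deg -171.42 rms mm 6.26 n 101
board left [ 0.4272 -0.0387] ang deg -175.93 rms mm 0.31 n 130
board right [ 0.4306 -0.3863] ang deg -176.02 rms mm 0.22 n 90
board top [ 0.7238 -0.2039] ang deg -86.07 rms mm 0.26 n 117
```

Request:
{"api": "drive_tool", "payload": {"series": [-1, -0.7, 0.7, 0, 0, 0, 0, -1, -0.4, 0.4, 0, 0, 0, 0, -1, 0.4, 0.4, 0, 0, 0, 0, -1, 0, 0, 0, 0, 0, 0, -1, 0, 0, 0, 0, 0, 0, -1, 0, 0, 0, 0, 0, 0]}}

```text
t: 14.3
eef_pos: [0.5784, -0.1608, 0.0398]
tool_rot: [-0.004, 0.909, 0.417, -0.005]
contact_force: [-12.9, 10.9, 5.5]
gripper_width: 0.121
```

```bash
python3 go.py .576 -.1595 .0394 -40.7; python3 rail.py
python3 - <<'E'
from h import *
im=bot.read_camera("top")["pixels"];cv2.imwrite("pics/top3.png",im)
a=im[155:235,290:410];b=bot.read_camera("side")["pixels"][230:330,340:470]
cv2.imwrite("pics/m3.png",np.hstack([cv2.resize(a,(420,280),interpolation=cv2.INTER_CUBIC),cv2.resize(b,(364,280),interpolation=cv2.INTER_CUBIC)]))
E
```

```text
t 14.30 q [ 0.36  0.64 -0.26  1.86  0.24  0.68 -0.75] pos [ 0.5784 -0.1608  0.0398] yaxis deg -40.71 tilt [-0.0117  0.0035] F [-12.9  10.9   5.5] M [ 2.09  2.54 -0.15] w 0.121
rotvec first [-0.0112  0.005  -0.0002] shift mm now-axes [-0.6 -2.7  0.4] after-turn axes [-0.6 -2.7  0.4]
end [(315, [73, 72, 73, 74, 99, 171, 228, 238, 240, 240, 231, 168, 89, 74, 144, 225, 237, 238, 238, 238, 230, 172, 129, 101, 118, 107, 83, 74, 74, 73, 73, 73, 73, 72, 73])]
slot [ 0.6631 -0.062 ] ang deg -85.98 rms mm 0.19 n 73
out [ 0.6829 -0.0615] ang deg 93.94 rms mm 0.35 n 64
```

View pics/m3.png

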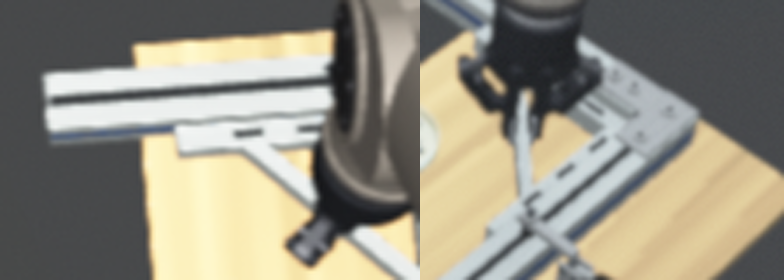

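Request:
{"api": "drive_tool", "payload": {"series": [-1, 0.7, 0.7, -0.3, 0, 0, 0, -1, 0, 0, 0, 0, 0, 0]}}

```text
t: 14.7
eef_pos: [0.5784, -0.1608, 0.0397]
tool_rot: [-0.004, 0.909, 0.417, -0.006]
contact_force: [-15.2, 10.3, 6.4]
gripper_width: 0.116
```

Request:
{"api": "drive_tool", "payload": {"series": [-1, 0.4, 0.4, -0.2, 0, 0, 0, -1, 0, 0, 0, 0, 0, 0, -1, 0, 0, 0, 0, 0, 0, -1, 0, 0, 0, 0, 0, 0]}}

```text
t: 15.2
eef_pos: [0.5785, -0.1608, 0.0397]
tool_rot: [-0.005, 0.909, 0.417, -0.006]
contact_force: [-16.3, 10.3, 5.4]
gripper_width: 0.114
```

```bash
python3 go.py .576 -.1595 .0394 -40.7; python3 rail.py
```

```text
t 15.20 q [ 0.36  0.65 -0.26  1.86  0.24  0.69 -0.75] pos [ 0.5785 -0.1608  0.0397] yaxis deg -40.73 tilt [-0.0148  0.0035] F [-16.3  10.3   5.4] M [ 2.07  3.09 -0.19] w 0.114
rotvec first [-0.0135  0.007  -0.0004] shift mm now-axes [-0.6 -2.7  0.4] after-turn axes [-0.6 -2.7  0.3]
end [(315, [73, 72, 73, 74, 99, 171, 228, 238, 240, 240, 232, 168, 89, 74, 144, 224, 237, 238, 238, 238, 230, 171, 127, 100, 117, 107, 82, 74, 73, 73, 72, 73, 73, 72, 74])]
slot [ 0.6631 -0.062 ] ang deg -85.98 rms mm 0.19 n 73
out [ 0.6828 -0.0616] ang deg 93.92 rms mm 0.41 n 66
```

Request:
{"api": "drive_tool", "payload": {"series": [-1, 0, 0, 0, -0.008, 0.004, 0, -1, 0, 0, 0, 0, 0, 0, -1, 0, 0, 0, 0, 0, 0, -1, 0, 0, 0, 0, 0, 0]}}

```text
t: 15.75
eef_pos: [0.5784, -0.1608, 0.0397]
tool_rot: [-0.002, 0.909, 0.417, -0.003]
contact_force: [-14.5, 10.8, 4.3]
gripper_width: 0.119
```

```bash
python3 go.py .576 -.1595 .0394 -40.7; python3 rail.py
```

```text
t 15.75 q [ 0.36  0.64 -0.26  1.86  0.24  0.67 -0.75] pos [ 0.5784 -0.1608  0.0397] yaxis deg -40.73 tilt [-0.0063  0.0013] F [-14.5  10.8   4.3] M [ 2.16  3.23 -0.17] w 0.119
rotvec first [-0.0057  0.0031 -0.0004] shift mm now-axes [-0.6 -2.6  0.3] after-turn axes [-0.6 -2.6  0.3]
end [(315, [73, 73, 72, 74, 98, 171, 228, 238, 240, 240, 231, 169, 88, 74, 144, 224, 237, 238, 238, 238, 230, 171, 127, 100, 117, 107, 82, 74, 73, 72, 73, 72, 73, 73, 72])]
slot [ 0.6631 -0.0608] ang deg -85.98 rms mm 0.18 n 72
out [ 0.6829 -0.0614] ang deg 93.90 rms mm 0.34 n 63
```

Everything is steady: the tilt is down to 0.006 and the rail angle is unchanged. Handing in.

```bash
python3 -c "
from station import bot;print(bot.hand_in())"
```

```text
the job is handed in; nothing more can be done
None
```

I gripped the square by its brace, laid it flat on the board, pressed it against the upright, then slid it along into the rail until both stops held. I handed the job in at about 16 s of the 48 s, with the square still gripped (80 N set) and pressed. No verdict was reported.

**Last checks**
- **Forces:** the tool read about 14.5 N against the rail direction, 10.8 N against the upright and 4 N down. The rail-direction figure includes sliding friction, so the force on the rail itself is lower and was not measured separately.
- **Seating:** pushing the target about 1.5 mm further along the rail direction moved the square no more than 0.1 mm, so it was against a hard stop. The camera pictures showed no visible gap on either leg.
- **Rail angle:** the rail measures 4.0° and the board edges 3.9–4.1°, so the rail is square to about 0.002 rad by the board.
- **Tilt and rest:** the tool leans 0.006 rad from vertical, and its position stayed put over the last readings.
- **Other things:** the last pictures showed nothing on the board displaced. I did not measure the bench items again after the pick.

**Checks that disagreed:** the upright's edges measured 4.3° (inner) and 4.6° (outer) against the board's 4.0°. I trusted the board because its three edges agree. If the outer-edge reading were right, the rail would be about 0.01 rad past square, close to the 0.012 limit. The angle of the gripped tool puts the square at about 4.25°, within tolerance of either the board or the rail.

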